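# Hold a sample slide flush on a sloped, sprung stage face

## Task

Pick up the blue sample slide by its black grip post and, tilting it to the slope of the white face of the tilting stage, press it down flush on that face, centred and squared up with it, so that the sprung face sinks about half way into its travel without ever being driven to its stop. Finish while still gripping the slide by its post and holding it pressed there; do not let go. Leave the eyepiece, the objective and the dropper bottle undisturbed.

Things in the scene. Friction and masses are not known exactly. Their poses are not given: they have to be found in the camera images.
- slide: the sample slide in its carrier: a blue plate 76 x 46 x 5 mm (x, y, z) with two amber windows, and in the middle of its top a black grip post 22 mm along x, 12 mm along y (pinch it across these 12 mm), its top 47 mm above the underside. Origin at the centre of the underside, z up through the post. It lies flat on the bench at the start; either end may go uphill. About 0.1 kg
- stage: the tilting stage, fixed to the bench: an aluminium base 116 x 92 x 10 mm with two cheeks, 70 mm high, at y = +-35 mm, carrying the tilt axle (along y, 55 mm above the bench), clamped before the start and firm. Origin at the centre of its underside; its x axis points uphill
- face_centre (a point): the middle of the top of the stage's white sprung face, 76 x 46 mm (x, y), 24 mm off the tilt axle along the face's normal when not pressed. z is the face's outward normal, x points uphill along its length. It faces toward the robot and up, sloping 0.15 to 0.42 rad (9 to 24 degrees) from level; the slope differs each time and cannot be moved. The point moves with the face
- face (a joint): how far the white face is pressed in along its normal (m): 0 untouched, 0.010 at its stop. It takes about 2 N to start it and 0.8 N more for each mm (about 6 N half way)
- eyepiece: black eyepiece, 51 mm across, 62 mm high, standing; leave alone
- objective: white microscope objective, 25 mm across, 42 mm high, standing; leave alone
- dropper: amber dropper bottle, 29 mm across, 86 mm high, standing in the open at the left (not the like one at the back right, by the case); leave alone
There are look-alikes about, which are no part of the job. What is meant by the stage is not orange, and is the smaller of those in its own colour.

How it is judged:
By the outcome, as a careful person would: the job done as asked, in the order asked, and still so for the second after the job is handed in, while the arm keeps its last pose, push and grip.
It also fails if it takes over 38 s, if anything falls off the work surface, if the arm or the gripper's body presses on something with over 40 N, if the wrist force passes 120 N, or if a joint passes its speed limit or range.

## Robot

A 7-joint arm with a two-finger parallel gripper is mounted at the origin on a cart in front of the work surface, level with it; the furniture and walls round the work are solid. World frame = base frame: x ahead of the robot, y to its left, z up, the work surface at z = 0. Lengths are in m, angles in degrees, forces in N, time in s.
With the tool pointing down it reaches from about 0.425 to 0.925 m from the base axis. Payload 6.8 kg.
Tool frame: the origin (TCP) lies at the very end of the fingers, on their centre line; the grasp point (between the pads) lies 19 mm behind it (ctrl.grip_point_offset is the distance from the TCP to the grasp point, in m); z points along the fingers, y is the line along which they close (so a half turn about z gives the same grasp; the last joint's range is limited). The gripper opens to 85 mm and grips with 20 to 120 N. Pads are 22 mm wide; open, the fingers measure 114 mm over their backs; the gripper's body (76 mm by 85 mm) begins 54 mm behind the grasp point. The pads swing forward as they close: fully open they stand 13 mm farther back than shut.
Start: joints at [70.411, 27.33, 1.283, 89.118, -0.659, 63.558, -4.761], TCP at [0.156, -0.657, 0.231] pointing down, gripper open.
Joint ranges: [-169.35, 169.35], [-19.33, 120.38], [-80.79, 83.38], [13.8, 139.57], [-78.32, 258.32], [9.67, 109.79], [-169.56, 169.56]. Speed limits (degrees/s): [136.94, 136.94, 180, 180, 180, 180, 180].

## Interface

Orientations are given as [roll, pitch, yaw] about the fixed x, y, z axes, in that order (R = Rz(yaw) Ry(pitch) Rx(roll)).
In Python, from station import ctrl, hand, kin, status, optics, sign_off gives the robot as it stands. Calls block until the motion is done:
- ctrl.move_pose(position, orientation): joint-space move of the TCP to a pose.
- ctrl.move_linear(position, max_speed=0.15, rotation=None, threshold=None): straight line of the TCP; rotation=None keeps the orientation; max_speed is the mean speed in m/s. With threshold (N) it stops when the force on the tool has changed by that much, and returns True; else False.
- ctrl.goto_joints(angles): joint-space move.
- hand.release() and hand.gripper_close(squeeze=None): open the fingers fully, or close them until they stop; squeeze is the grip in N (None keeps the last).
- ctrl.dwell(seconds).
- kin.inverse_kinematics(position, orientation): joint angles nearest the present ones, or None.
- status.observe(): the state.
- optics.snapshot(name): name is "side" or "top" or "wrist"; returns the picture (420x560x3 uint8, blue, green, red); there is no depth.
- optics.get_calibration(name): a dict with "intrinsics" (3x3 intrinsics, pixels), "k1" (the pictures are not rectified: a ray, as slopes to the right and down, at radius r is drawn at 1 + k1 r^2 times it, then the intrinsics apply), "rvec" (rotation vector, rad) and "tvec" (3), from world to camera coordinates, as OpenCV has them. Camera axes: x right, y down, z forward; pixel columns grow to the right and rows downward; lengths in m; the calibration is good to about 2 mm. A picture is of the moment at which its call begins: read the wrist's pose just before it. get_calibration takes no time and is no camera call; for the wrist camera it gives the pose at the moment of the call.
A pose or a line that the arm cannot do raises ctrl.Unreachable and nothing moves.
- sign_off(): hands the job in; it is judged then, once.
The state is a dict: "clock": time; "joint_pos": joint angles; "joint_vel": joint speeds; "effort": joint torques, N m; "position": TCP position; "tool_rot": TCP orientation; "wrist_force": force on the tool from outside, world axes, zero at the start; "wrist_torque": the same for the moment, N m; "width": opening from 0.0 (shut) to 1.0 (fully open); "grasp_force": force on a finger pad.
Only numpy, scipy, OpenCV 4.12 (cv2) and the standard library are available. Lean on these libraries where they do the work, as an engineer would, in place of code of your own. Each camera call takes 0.05 s, during which the arm holds its last target. There are 200 camera calls.

## Working session

There is one attempt and no reset: what is moved stays moved. The work goes in short steps, each a Python script; the robot and the scene stay as the last script left them, time stands still between calls to the robot, and variables do not carry over. Pictures are saved under pics/ and viewed, at most 10 in all, crops included, and the job is handed in when it is done.

```bash
mkdir -p pics; ls; python3 - <<'E'
from station import ctrl, hand, kin, status, optics
import cv2
for n in ["top","side"]:
    im=optics.snapshot(n); cv2.imwrite(f"pics/{n}0.png",im)
    c=optics.get_calibration(n); print(n,c)
print(status.observe())
E
```

```text
pics
top {'intrinsics': array([[467.58485683,   0.        , 282.38613752],
       [  0.        , 467.58485683, 212.45272479],
       [  0.        ,   0.        ,   1.        ]]), 'k1': 0.04027168971374473, 'rvec': array([ 2.13936722, -2.1655655 ,  0.10727044]), 'tvec': array([0.06150881, 0.63388903, 0.96430554])}
side {'intrinsics': array([[439.09119876,   0.        , 276.0110382 ],
       [  0.        , 439.09119876, 203.54020756],
       [  0.        ,   0.        ,   1.        ]]), 'k1': -0.02537568839428411, 'rvec': array([ 2.08834835, -0.35448386,  0.19261532]), 'tvec': array([-0.58292404,  0.20269035,  0.84891044])}
{'clock': 0.1, 'joint_pos': array([70.41181753, 27.37276047,  1.28059061, 89.17447727, -0.66057397,
       63.55864083, -4.75975474]), 'joint_vel': array([-0.03474946, -0.04536071, -0.03284139, -0.18827452,  0.01653298,
       -0.07758862,  0.00557298]), 'effort': array([ 5.48319571e-03, -5.97760606e+01,  1.61412198e+00, -2.81953293e+01,
        1.28602283e-02,  5.11719642e-03, -9.30059997e-06]), 'position': array([ 0.15622791, -0.65609736,  0.23038969]), 'tool_rot': array([-1.79901632e+02,  5.96882728e-03,  1.33960182e+01]), 'wrist_force': array([-0.36342317,  0.09710092,  0.05531789]), 'wrist_torque': array([ 0.00226139,  0.02966533, -0.03689908]), 'grasp_force': 0.0, 'width': 1.0025010438633408}
```

View pics/top0.png

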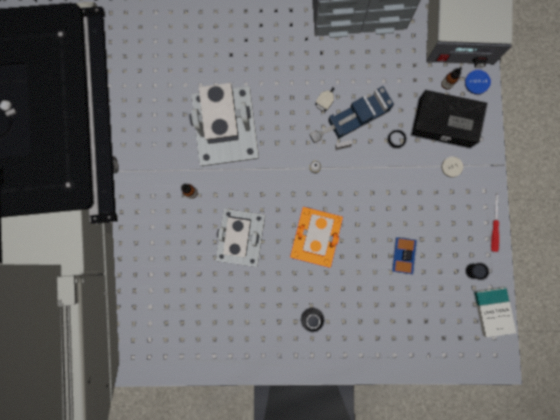

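View pics/side0.png

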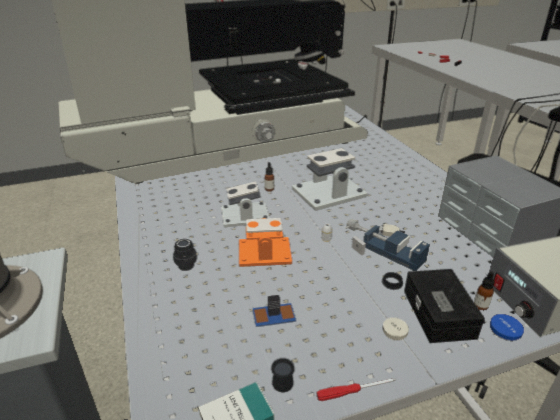

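The slide is at top (404,256). There are three candidate stages in the top view: the large aluminium one at (222,120), the small aluminium one at (240,238) and the orange one at (317,238). The small aluminium one fits, being not orange and the smaller in its colour. I'll confirm it in an enlarged crop.

```bash
cat > h.py <<'E'
import cv2, numpy as np
from scipy.spatial.transform import Rotation as Ro
def rays(cal,px):
    px=np.atleast_2d(px).astype(float); K=cal["intrinsics"]
    d=(px-[K[0,2],K[1,2]])/[K[0,0],K[1,1]]; s=d.copy()
    for _ in range(10): s=d/(1+cal["k1"]*(s**2).sum(1,keepdims=True))
    R=cv2.Rodrigues(np.array(cal["rvec"],float))[0]
    D=np.c_[s,np.ones(len(s))]@R; C=-R.T@np.array(cal["tvec"],float)
    return C,D/np.linalg.norm(D,axis=1,keepdims=True)
def onz(cal,px,z):
    C,D=rays(cal,px); return C+D*((z-C[2])/D[:,2])[:,None]
def tri(obs):  # list of (C,d)
    A=sum(np.eye(3)-np.outer(d,d) for C,d in obs); b=sum((np.eye(3)-np.outer(d,d))@C for C,d in obs)
    p=np.linalg.solve(A,b); return p,[np.linalg.norm((np.eye(3)-np.outer(d,d))@(p-C)) for C,d in obs]
def proj(cal,P):
    R=cv2.Rodrigues(np.array(cal["rvec"],float))[0]; q=np.atleast_2d(P)@R.T+cal["tvec"]
    s=q[:,:2]/q[:,2:]; s=s*(1+cal["k1"]*(s**2).sum(1,keepdims=True)); K=cal["intrinsics"]
    return s*[K[0,0],K[1,1]]+[K[0,2],K[1,2]]
def blue(im):
    h=cv2.cvtColor(im,cv2.COLOR_BGR2HSV); return cv2.inRange(h,(105,130,40),(125,255,255))
E
python3 - <<'E'
from h import *
from station import optics
t=cv2.imread("pics/top0.png"); s=cv2.imread("pics/side0.png")
a=cv2.resize(t[205:275,205:275],(400,400),interpolation=3); b=cv2.resize(t[225:285,370:430],(400,400),interpolation=3)
c=cv2.resize(s[175:230,210:280],(509,400),interpolation=3)
cv2.imwrite("pics/crop.png",cv2.resize(np.hstack([a,b]),(800,400)))
cv2.imwrite("pics/crop.png",np.vstack([np.hstack([a,b])[:, :800],np.zeros((200,800,3),np.uint8)]))
o=cv2.imread("pics/crop.png"); o[400:600,:255]=cv2.resize(c,(255,200)); cv2.imwrite("pics/crop.png",o)
cal=optics.get_calibration("top")
m=blue(t); m[:, :370]=0;m[:,430:]=0;m[:225]=0;m[285:]=0
p=cv2.findNonZero(m); r=cv2.minAreaRect(p); print(r); print(onz(cal,cv2.boxPoints(r),.005), onz(cal,[r[0]],.005))
print(onz(cal,[[240,238]],.05), optics.get_calibration("wrist"))
C,_=rays(cal,[[0,0]]);print(C)
E
```

```text
((403.39019775390625, 259.4878234863281), (19.43595314025879, 21.202856063842773), 6.34019136428833)
[[ 0.5120058  -0.18307963  0.005     ]
 [ 0.55748895 -0.18997412  0.005     ]
 [ 0.55240788 -0.23139822  0.005     ]
 [ 0.50704944 -0.22429722  0.005     ]] [[ 0.53217048 -0.20720971  0.005     ]]
[[0.58016499 0.14344681 0.05      ]] {'intrinsics': array([[367.58485154,   0.        , 278.47755981],
       [  0.        , 367.58485154, 207.197984  ],
       [  0.        ,   0.        ,   1.        ]]), 'k1': -0.03488727747271299, 'rvec': array([-2.25799481,  1.77992037,  0.29140988]), 'tvec': array([-0.674052  , -0.04236323,  0.37981256])}
[0.51712531 0.03667188 1.03282157]
```

View pics/crop.png

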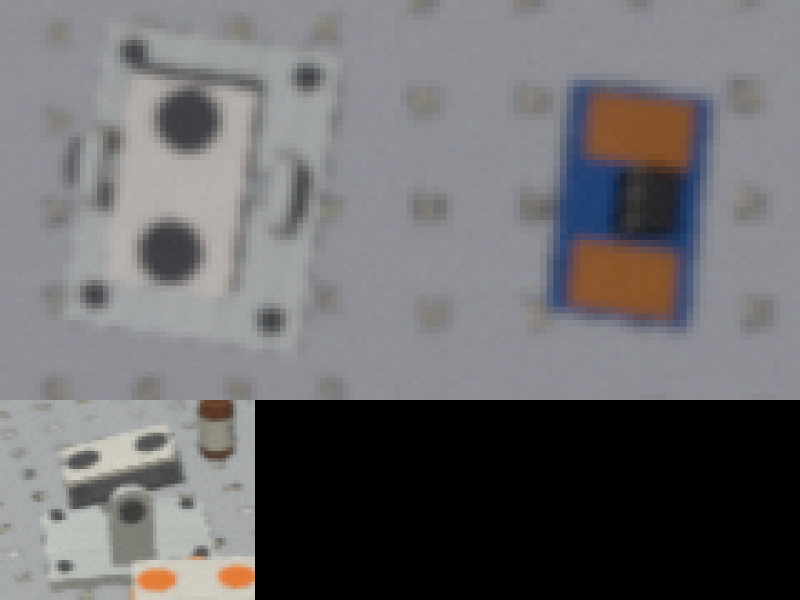

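The crop shows the plain aluminium stage with its white face and two black spots, about (172..188, 120..250) in the crop. It tilts up away from the robot. The slide has its long axis at a yaw of about -6°. Next I'll take close wrist views of both.

```bash
python3 - <<'E'
from h import *
from station import ctrl, kin, status, optics
import pickle
s=status.observe(); c=optics.get_calibration("wrist")
R=cv2.Rodrigues(c["rvec"])[0]; C=-R.T@c["tvec"]; Rt=Ro.from_euler("xyz",s["tool_rot"],degrees=True).as_matrix()
o=Rt.T@(C-s["position"]); ax=Rt.T@R[2]; print("cam in tool",o,"axis",ax, "xaxis", Rt.T@R[0])
def look(name,target,h,rot):
    Rt=Ro.from_euler("xyz",rot,degrees=True).as_matrix(); a=Rt@ax
    Cw=np.array(target)-a*h; p=Cw-Rt@o
    try: ctrl.move_pose(list(p),rot)
    except ctrl.Unreachable: print("unreach",name,p); return
    c=optics.get_calibration("wrist"); im=optics.snapshot("wrist"); cv2.imwrite(f"pics/{name}.png",im)
    pickle.dump(c,open(f"pics/{name}.pkl","wb")); print(name,p,status.observe()["clock"])
look("w1",[.536,-.207,.02],.25,[180,0,-6])
look("w2",[.58,.143,.06],.25,[180,0,-8])
look("w3",[.58,.143,.06],.25,[180,-25,-8])
E
```

```text
cam in tool [ 8.12585383e-02 -1.25071754e-04 -1.42131960e-01] axis [-3.16739949e-01  5.16766658e-04  9.48512276e-01] xaxis [ 1.61285751e-03  9.99998699e-01 -6.23036950e-06]
w1 [ 0.53393824 -0.20677916  0.11499611] 2.2917
w2 [0.5779472  0.14329266 0.15499611] 3.675
w3 [0.53838321 0.14885302 0.14521939] 4.425
```

```bash
python3 - <<'E'
import cv2,numpy as np
a=[cv2.resize(cv2.imread(f"pics/w{i}.png"),(400,300),interpolation=cv2.INTER_AREA) for i in (1,2,3)]
cv2.imwrite("pics/m1.png",np.vstack([np.hstack(a[:2]),np.hstack([a[2],a[2]*0])]))
E
```

```text
(no output)
```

View pics/m1.png

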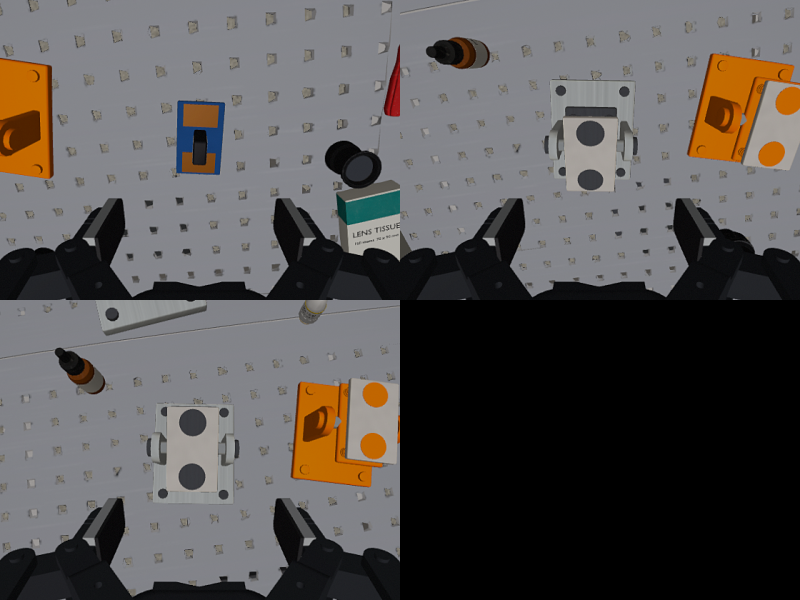

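The montage, in half-scale tiles, shows:
- **w1:** the slide at (199,137), full resolution ≈(279,192).
- **w2 and w3:** the stage, face spots at full-resolution (266,186)/(266,252) and (269,171)/(269,247). The four base bolts are visible in w3.

Now I'll triangulate.

```bash
cat > meas.py <<'E'
from h import *
import pickle
def load(n): return cv2.imread(f"pics/{n}.png"),pickle.load(open(f"pics/{n}.pkl","rb"))
def face(im,seed):
    m=np.zeros((im.shape[0]+2,im.shape[1]+2),np.uint8)
    cv2.floodFill(cv2.GaussianBlur(im,(3,3),0),m,seed,0,(9,)*3,(9,)*3,4|cv2.FLOODFILL_MASK_ONLY|cv2.FLOODFILL_FIXED_RANGE|(255<<8))
    m=m[1:-1,1:-1]; m=cv2.morphologyEx(m,cv2.MORPH_OPEN,np.ones((5,5)))
    cs,h=cv2.findContours(m,cv2.RETR_CCOMP,cv2.CHAIN_APPROX_NONE)
    i=max(range(len(cs)),key=lambda k:cv2.contourArea(cs[k]))
    hull=cv2.convexHull(cs[i]); q=hull
    for e in np.linspace(.01,.1,40):
        q=cv2.approxPolyDP(hull,e*cv2.arcLength(hull,True),True)
        if len(q)==4: break
    # refine: fit lines to the edges
    P=cs[i][:,0,:].astype(float); q=q[:,0,:].astype(float); L=[]
    for k in range(len(q)):
        a,b=q[k],q[(k+1)%len(q)]; u=(b-a)/np.linalg.norm(b-a); t=(P-a)@u; n=abs((P-a)@[-u[1],u[0]])
        s=P[(n<3)&(t>.12*np.linalg.norm(b-a))&(t<.88*np.linalg.norm(b-a))]
        vx,vy,x,y=cv2.fitLine(s.astype(np.float32),cv2.DIST_HUBER,0,.01,.01).ravel()
        L.append(np.cross([x,y,1],[x+vx,y+vy,1]))
    c=[np.cross(L[k-1],L[k]) for k in range(len(L))]; c=np.array([v[:2]/v[2] for v in c])
    holes=[cv2.moments(cs[k]) for k in range(len(cs)) if h[0][k][3]==i and cv2.contourArea(cs[k])>150]
    sp=np.array([[v["m10"]/v["m00"],v["m01"]/v["m00"]] for v in holes])
    return m,c[np.argsort(c[:,1])],sp[np.argsort(sp[:,1])] if len(sp) else sp
E
python3 - <<'E'
from meas import *
i2,c2=load("w2"); i3,c3=load("w3")
r=[face(i2,(266,219)),face(i3,(269,209))]
for x in r: print(x[1].round(1).tolist(),x[2].round(1).tolist())
def srt(c): return np.vstack([c[:2][np.argsort(c[:2,0])],c[2:][np.argsort(c[2:,0])]])
A=np.vstack([srt(r[0][1]),r[0][2]]);B=np.vstack([srt(r[1][1]),r[1][2]])
P=[]
for a,b in zip(A,B):
    C1,d1=rays(c2,a);C2,d2=rays(c3,b); p,e=tri([(C1,d1[0]),(C2,d2[0])]); P.append(p); print(p.round(4),np.round(e,4))
P=np.array(P)
for up,dn in [(P[0],P[2]),(P[1],P[3]),(P[4],P[5])]:
    v=up-dn; print("len",np.linalg.norm(v).round(4),"slope",np.degrees(np.arctan2(v[2],np.hypot(*v[:2]))).round(2),"yaw",np.degrees(np.arctan2(v[1],v[0])).round(2))
print("centre",P[:4].mean(0),P[4:].mean(0),"width",np.linalg.norm(P[0]-P[1]),np.linalg.norm(P[2]-P[3]))
# base bolts in w3 at z=.010
g=cv2.cvtColor(i3,cv2.COLOR_BGR2GRAY); m=cv2.inRange(g,0,95)
cs,_=cv2.findContours(m,cv2.RETR_LIST,cv2.CHAIN_APPROX_NONE); b=[]
for k in cs:
    a=cv2.contourArea(k);(x,y),rad=cv2.minEnclosingCircle(k)
    if a>60 and a>.7*np.pi*rad**2 and 200<x<340 and 140<y<290: b.append((x,y)); print("bolt",round(x,1),round(y,1),a)
q=onz(c3,b,.010);print(q.round(4),q.mean(0))
# slide
i1,c1=load("w1"); m=blue(i1); cs,_=cv2.findContours(m,cv2.RETR_EXTERNAL,cv2.CHAIN_APPROX_NONE)
k=max(cs,key=cv2.contourArea); hull=cv2.convexHull(k)
W=onz(c1,hull[:,0,:],.005)[:,:2]; rc=cv2.minAreaRect((W*1000).astype(np.float32)); print("slide",rc, cv2.contourArea(k))
print(cv2.boxPoints(rc))
E
```

```text
[[229.3, 165.6], [302.9, 167.3], [233.7, 265.9], [297.9, 266.4]] []
[[235.8, 151.0], [304.6, 151.0], [232.3, 265.6], [301.9, 267.3]] []Traceback (most recent call last):
  File "<stdin>", line 6, in <module>
    return _nx.concatenate(arrs, 0, dtype=dtype, casting=casting)
           ~~~~~~~~~~~~~~~^^^^^^^^^^^^^^^^^^^^^^^^^^^^^^^^^^^^^^^
ValueError: all the input array dimensions except for the concatenation axis must match exactly, but along dimension 1, the array at index 0 has size 2 and the array at index 1 has size 0
```

```bash
cat >> meas.py <<'E'
def dark(im,box,lo=60,thr=110):
    m=cv2.inRange(cv2.cvtColor(im,cv2.COLOR_BGR2GRAY),0,thr); x0,y0,x1,y1=box
    cs,_=cv2.findContours(m,cv2.RETR_LIST,cv2.CHAIN_APPROX_NONE); b=[]
    for k in cs:
        a=cv2.contourArea(k);(x,y),(w,h),_=cv2.minAreaRect(k)
        if a>lo and a>.68*w*h and max(w,h)<1.6*min(w,h) and x0<x<x1 and y0<y<y1:
            M=cv2.moments(k); b.append((M["m10"]/a,M["m01"]/a,a))
    return np.array(sorted(b,key=lambda v:v[1]))
E
python3 - <<'E'
from meas import *
i2,c2=load("w2"); i3,c3=load("w3")
r=[face(i2,(266,219)),face(i3,(269,209))]
d2=dark(i2,(190,110,340,290),30); d3=dark(i3,(190,110,340,290),30); print(d2.round(1).tolist());print(d3.round(1).tolist())
s2=d2[d2[:,2]>500][:,:2];s3=d3[d3[:,2]>500][:,:2]
def srt(c): return np.vstack([c[:2][np.argsort(c[:2,0])],c[2:][np.argsort(c[2:,0])]])
A=np.vstack([srt(r[0][1]),s2]);B=np.vstack([srt(r[1][1]),s3])
P=[]
for a,b in zip(A,B):
    C1,e1=rays(c2,a);C2,e2=rays(c3,b); p,e=tri([(C1,e1[0]),(C2,e2[0])]); P.append(p); print(p.round(4),np.round(e,4))
P=np.array(P)
for up,dn in [(P[0],P[2]),(P[1],P[3]),(P[4],P[5])]:
    v=up-dn; print("len",np.linalg.norm(v).round(4),"slope",np.degrees(np.arctan2(v[2],np.hypot(*v[:2]))).round(2),"yaw",np.degrees(np.arctan2(v[1],v[0])).round(2))
print("centre",P[:4].mean(0),P[4:].mean(0),"width",np.linalg.norm(P[0]-P[1]),np.linalg.norm(P[2]-P[3]))
b=d3[d3[:,2]<400][:,:2]; q=onz(c3,b,.010);print(q.round(4),q.mean(0))
i1,c1=load("w1"); m=blue(i1); cs,_=cv2.findContours(m,cv2.RETR_EXTERNAL,cv2.CHAIN_APPROX_NONE)
k=np.vstack([v for v in cs if cv2.contourArea(v)>100]); hull=cv2.convexHull(k)
W=onz(c1,hull[:,0,:],.005)[:,:2]; rc=cv2.minAreaRect((W*1000).astype(np.float32)); print("slide",rc)
print(cv2.boxPoints(rc), cv2.boundingRect(hull))
v=i3.copy(); v[r[1][0]>0]=(0,255,0); w=i2.copy(); w[r[0][0]>0]=(0,255,0)
cv2.imwrite("pics/m2.png",cv2.resize(np.hstack([w[100:300,180:360],v[100:300,180:360]]),(720,400)))
E
```

```text
[[224.5, 126.5, 150.5], [313.7, 127.9, 150.0], [266.1, 186.5, 1063.5], [226.9, 239.6, 91.0], [308.5, 240.9, 115.5], [266.0, 251.4, 769.0]]
[[313.1, 157.2, 126.5], [269.5, 171.3, 1093.0], [268.3, 246.9, 1043.0], [227.5, 270.5, 131.5], [312.6, 272.0, 132.0]]
[0.6176 0.1647 0.0826] [0.0001 0.0001]
[0.6109 0.1217 0.0848] [0. 0.]
[0.5464 0.1768 0.0712] [0.0004 0.0004]
[0.5391 0.133  0.0698] [0.0001 0.0001]
[0.6018 0.1452 0.0821] [0.0001 0.0001]
[0.5551 0.1526 0.0733] [0.0001 0.0001]
len 0.0731 slope 8.95 yaw -9.66
len 0.0742 slope 11.7 yaw -8.92
len 0.0481 slope 10.51 yaw -9.03
centre [0.57852563 0.14905523 0.07709952] [0.57841508 0.14891094 0.07771466] width 0.04348828315104848 0.04439246328185381
[[0.6241 0.1073 0.01  ]
 [0.5416 0.1894 0.01  ]
 [0.5309 0.1218 0.01  ]] [0.56555917 0.13952039 0.01      ]
slide ((540.0529174804688, -209.22747802734375), (45.47322082519531, 75.46513366699219), 81.51695251464844)
[[ 499.37912 -226.14914]
 [ 574.0187  -237.28152]
 [ 580.7267  -192.30582]
 [ 506.08716 -181.17343]] (247, 141, 68, 103)
```

```bash
python3 - <<'E'
from meas import *
i2,c2=load("w2"); i3,c3=load("w3")
q2=onz(c2,[[224.5,126.5],[313.7,127.9],[226.9,239.6],[308.5,240.9]],.01)
q3=onz(c3,[[313.1,157.2],[227.5,270.5],[312.6,272.0]],.01)
print(q2.round(4),q2.mean(0),"\n",q3.round(4),"w3 diag centre",q3[:2].mean(0))
from station import ctrl, hand, kin, status
y=-8.5; p=[.540,-.2092]
ctrl.move_pose(p+[.09],[180,0,y]); hit=ctrl.move_linear(p+[.013],max_speed=.08,threshold=15); 
s=status.observe();print(hit,s["position"],s["tool_rot"],s["wrist_force"])
if not hit:
    hand.gripper_close(60); s=status.observe(); print(s["clock"],s["width"],s["grasp_force"],s["wrist_force"])
    ctrl.move_linear(p+[.15],max_speed=.15); s=status.observe(); print(s["clock"],s["width"],s["grasp_force"],s["position"],s["tool_rot"],s["wrist_force"])
    from station import optics
    pickle.dump(optics.get_calibration("wrist"),open("pics/w4.pkl","wb")); cv2.imwrite("pics/w4.png",optics.snapshot("wrist"))
E
```

```text
[[0.6343 0.1747 0.01  ]
 [0.6236 0.107  0.01  ]
 [0.5412 0.1902 0.01  ]
 [0.5303 0.1218 0.01  ]] [0.58235603 0.14844758 0.01      ] 
 [[0.6242 0.1073 0.01  ]
 [0.5416 0.1894 0.01  ]
 [0.5309 0.1218 0.01  ]] w3 diag centre [0.58289703 0.14835691 0.01      ]
False [ 0.54045761 -0.20934075  0.01348923] [ 1.79993068e+02 -5.55772974e-02 -8.50411743e+00] [0.38642208 0.12055768 0.13230561]
7.5667 0.12912296960309577 58.73650252819061 [-1.46145916 -0.41664361  1.97711169]
8.6333 0.13352855419986606 58.37316334247589 [ 0.53922703 -0.20898372  0.14898444] [-1.79983807e+02  1.06790234e-01 -8.49703435e+00] [ 0.24588315 -0.64800587 -1.08776444]
```

View pics/w4.png

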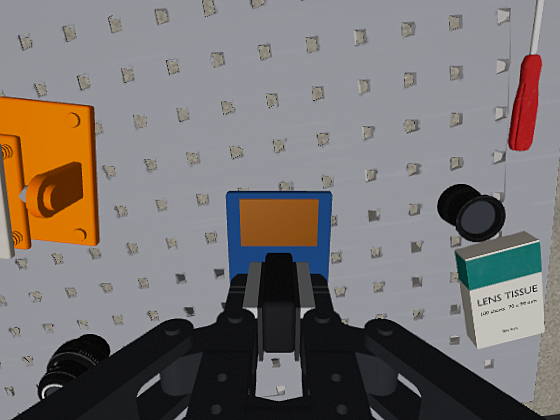

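The slide hangs squarely in the fingers, its uphill plate edge at row ~191 across columns 228..331. I'll measure it in the tool frame and go to the hover pose.

```bash
cat >> meas.py <<'E'
def edge(name,pos,rot,zt):
    im,c=load(name); m=blue(im); cs,_=cv2.findContours(m,cv2.RETR_EXTERNAL,cv2.CHAIN_APPROX_NONE)
    P=max(cs,key=cv2.contourArea)[:,0,:]; Rt=Ro.from_euler("xyz",rot,degrees=True).as_matrix()
    C,D=rays(c,P); C=Rt.T@(C-pos); D=D@Rt; Q=(C+D*((zt-C[2])/D[:,2])[:,None])*1e3
    f=Q[Q[:,0]>Q[:,0].max()-4]; f=f[abs(f[:,1]-np.median(f[:,1]))<18]
    vx,vy,x,y=cv2.fitLine(f[:,:2].astype(np.float32),cv2.DIST_HUBER,0,.01,.01).ravel()
    k=Q[(Q[:,0]>15)&(Q[:,0]<34)]
    return x,np.degrees(np.arctan(-vx/vy)),np.median(k[k[:,1]>0][:,1]),np.median(k[k[:,1]<0][:,1])
E
python3 - <<'E'
from meas import *
from station import ctrl, hand, kin, status, optics
s=status.observe()
print("front x, yaw err, y sides",edge("w4",s["position"],s["tool_rot"],.0085))
th,yaw=10.4,-9.05
R=Ro.from_euler("xyz",[180,-th,yaw],degrees=True).as_matrix(); n=-R[:,2]
F=np.array([.5783,.1491,.0783]); rot=[180,-th,yaw]
p=F+n*(.0133+.03)
ctrl.move_linear(list(s["position"]+[0,0,.03])); ctrl.move_pose(list(p),rot)
ctrl.dwell(.2); s=status.observe(); print(s["clock"],p,s["position"],s["tool_rot"],s["wrist_force"],s["width"])
pickle.dump((optics.get_calibration("wrist")),open("pics/w5.pkl","wb")); cv2.imwrite("pics/w5.png",optics.snapshot("wrist"))
print("edge again",edge("w5",s["position"],s["tool_rot"],.0085))
cv2.imwrite("pics/side5.png",optics.snapshot("side"))
a=cv2.imread("pics/w5.png"); b=cv2.imread("pics/side5.png")[130:270,170:330]
cv2.imwrite("pics/m5.png",np.hstack([cv2.resize(a[120:340,180:380],(400,440)),cv2.resize(b,(400,440))]))
E
```

```text
front x, yaw err, y sides (np.float32(38.186974), np.float32(-0.09523082), np.float64(22.52458932283778), np.float64(-22.446599098527635))
10.5917 [0.57058082 0.1503295  0.12088864] [0.57110884 0.1488711  0.12100977] [179.98124809 -10.42023771  -9.17767701] [ 0.62044378 -0.42492526 -1.07371013] 0.12955587654368156
edge again (np.float32(38.05385), np.float32(-0.09360523), np.float64(22.485181026535248), np.float64(-22.47128414438665))
```

View pics/m5.png

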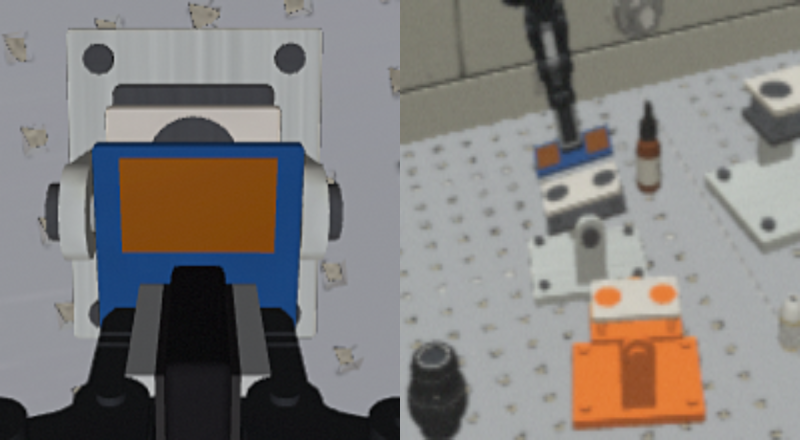

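The plate is parallel to the face. It sits about 1.5 mm right of centre, which matches the arm's reported tracking error, so I'll correct for that with feedback and descend until contact.

```bash
cat > press.py <<'E'
from meas import *
from station import ctrl, hand, kin, status, optics
th,yaw=10.4,-9.05
rot0=np.array([180,-th,yaw]); R=Ro.from_euler("xyz",rot0,degrees=True).as_matrix(); n=-R[:,2]
F=np.array([.5783,.1491,.0783])
def read():
    ctrl.dwell(.12); s=status.observe(); d=R.T@(s["position"]-F)*1e3  # tool axes, mm
    rv=Ro.from_matrix(R.T@Ro.from_euler("xyz",s["tool_rot"],degrees=True).as_matrix()).as_rotvec(degrees=True)
    print(round(s["clock"],2),"x,y",d[:2].round(2),"h",round(-d[2],2),"rot",rv.round(2),"f",(R.T@s["wrist_force"]).round(2),"t",(R.T@s["wrist_torque"]).round(2),"w",round(s["width"],4))
    return s
E
python3 - <<'E'
from press import *
s=read(); off=np.zeros(3); roff=np.zeros(3)
for h in (.028,.020,.017):
    want=F+n*h
    ctrl.move_linear(list(want+off),max_speed=.05,rotation=list(rot0+roff))
    s=read(); off=off+(want-s["position"]); e=(rot0-s["tool_rot"]+180)%360-180; roff=roff+e
print(off,roff); np.save("off.npy",[off,roff])
E
```

```text
10.81 x,y [0.19 0.33] h 43.32 rot [-0.01  0.01  0.03] f [-0.67  0.08  0.75] t [-0.05 -0.29 -0.  ] w 0.1322
11.38 x,y [ 0.03 -0.12] h 28.02 rot [ 0.01  0.   -0.  ] f [-0.44  0.9   1.04] t [-0.03 -0.27  0.02] w 0.1305
11.81 x,y [-0.03  0.14] h 19.95 rot [-0.01 -0.    0.  ] f [-0.27 -0.89  2.03] t [ 0.01 -0.25 -0.04] w 0.1341
12.18 x,y [-0.01 -0.05] h 17.05 rot [0.01 0.   0.  ] f [-1.27  0.45  1.48] t [ 0.01 -0.24  0.05] w 0.1296
[ 9.55974776e-06 -4.31162389e-05 -5.64335444e-06] [-0.0020452  -0.00077618 -0.00170672]
```

The offset was only settling; tracking is now within 0.1 mm. I'll check alignment close up before pressing.

```bash
python3 - <<'E'
from press import *
s=read()
pickle.dump(optics.get_calibration("wrist"),open("pics/w6.pkl","wb")); im=optics.snapshot("wrist"); cv2.imwrite("pics/w6.png",im)
print("plate",edge("w6",s["position"],s["tool_rot"],.0085))
c=load("w6")[1]
t=optics.snapshot("top"); cv2.imwrite("pics/top6.png",t)
sd=optics.snapshot("side"); cv2.imwrite("pics/side6.png",sd)
# expected face corners projected
G=np.array([[.038,.023,0],[.038,-.023,0]])*[1,-1,-1]; W=F+G@R.T
pp=proj(c,W); print(pp)
k=cv2.resize(im[160:260,200:350],(600,400),interpolation=3)
for q in pp: cv2.drawMarker(k,tuple(int(v) for v in (q-[200,160])*4),(0,0,255),0,12,1)
cv2.imwrite("pics/m6.png",np.hstack([k,cv2.resize(sd[165:225,210:240+0],(200,400),interpolation=3)]))
E
```

```text
12.29 x,y [ 0.05 -0.03] h 17.09 rot [0.01 0.01 0.01] f [ 0.29 -0.44  1.21] t [ 0.04 -0.22  0.01] w 0.1301
plate (np.float32(38.081566), np.float32(-0.101500936), np.float64(22.56643583875267), np.float64(-22.47107062141988))
[[227.36403929 185.93759334]
 [329.91829951 186.10125617]]
```

View pics/m6.png

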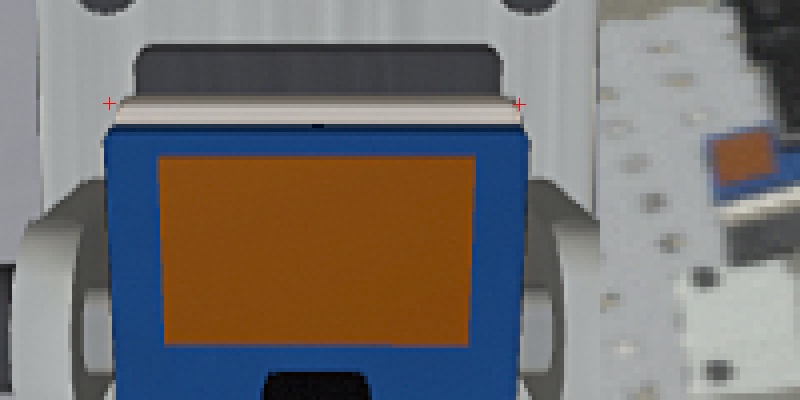

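```bash
python3 - <<'E'
from press import *
im,c=load("w6"); s=status.observe()
g=cv2.cvtColor(im,cv2.COLOR_BGR2GRAY).astype(int)
hsv=cv2.cvtColor(im,cv2.COLOR_BGR2HSV)
for r in range(184,192): print(r,g[r,224:238].tolist(),g[r,322:336].tolist())
print(g[180:196,270].tolist())
Rt=R; C,D=rays(c,[[x,y] for y in (187,189) for x in (228,332)]); C=Rt.T@(C-s["position"]); D=D@Rt
print((C+D*((.0171-C[2])/D[:,2])[:,None])*1e3)
E
```

```text
184 [160, 163, 163, 164, 166, 171, 160, 114, 102, 88, 94, 97, 97, 97] [98, 98, 94, 90, 105, 132, 130, 173, 166, 161, 163, 164, 165, 166]
185 [161, 163, 164, 164, 167, 165, 97, 103, 111, 114, 113, 116, 115, 115] [114, 117, 115, 113, 110, 102, 83, 162, 167, 162, 163, 164, 166, 166]
186 [161, 162, 164, 165, 167, 145, 128, 158, 159, 159, 158, 160, 159, 159] [160, 160, 161, 160, 161, 157, 129, 127, 168, 162, 163, 165, 165, 166]
187 [161, 162, 164, 165, 166, 150, 186, 190, 187, 187, 187, 187, 187, 187] [190, 190, 190, 190, 191, 189, 178, 152, 168, 161, 164, 165, 165, 166]
188 [161, 163, 164, 165, 164, 176, 182, 182, 182, 182, 182, 181, 183, 183] [183, 184, 184, 184, 185, 183, 175, 177, 154, 162, 164, 165, 165, 166]
189 [162, 162, 165, 166, 167, 197, 189, 189, 189, 187, 188, 186, 187, 186] [189, 190, 190, 190, 190, 190, 184, 195, 124, 164, 164, 165, 165, 166]
190 [161, 164, 168, 174, 156, 175, 172, 172, 172, 172, 172, 170, 171, 171] [173, 174, 173, 173, 174, 174, 168, 169, 119, 169, 166, 166, 165, 166]
191 [161, 165, 174, 157, 77, 44, 45, 46, 47, 46, 47, 47, 48, 46] [44, 46, 46, 47, 46, 46, 44, 42, 78, 178, 167, 166, 165, 165]
[63, 63, 59, 71, 98, 115, 159, 188, 181, 186, 170, 46, 30, 54, 64, 61]
[[ 37.48599688 -22.68993354  17.1       ]
 [ 37.56384984  24.00079714  17.1       ]
 [ 36.55451483 -22.72863058  17.1       ]
 [ 36.63259599  24.04466953  17.1       ]]
```

Numerically the face is only +0.25 mm off in tool y and centred in x. I'll apply that correction and press in stages while watching the force.

```bash
python3 - <<'E'
from press import *
F2=F+R[:,1]*.0002
ctrl.move_linear(list(F2+n*.017),max_speed=.05); read()
for h in (.015,.014,.013,.012,.011):
    hit=ctrl.move_linear(list(F2+n*h),max_speed=.02,threshold=9); s=read()
    if hit: print("hit"); break
E
```

```text
12.81 x,y [0.03 0.16] h 17.03 rot [0.01 0.01 0.  ] f [0.15 0.01 1.36] t [ 0.01 -0.26  0.04] w 0.129
13.18 x,y [-0.03  0.19] h 14.96 rot [ 0. -0.  0.] f [-0.34 -0.24  1.17] t [-0.01 -0.22 -0.03] w 0.1325
13.54 x,y [0.  0.2] h 14.0 rot [0. 0. 0.] f [-0.44  0.68  0.09] t [-0.02 -0.24 -0.02] w 0.1335
13.91 x,y [0.14 0.1 ] h 13.18 rot [ 0.01  0.02 -0.  ] f [-0.54 -0.1  -1.18] t [-0.01 -0.19 -0.  ] w 0.1289
14.28 x,y [0.11 0.14] h 12.07 rot [0.01 0.01 0.  ] f [-1.22 -0.69 -2.37] t [-0.08 -0.19  0.02] w 0.1316
14.64 x,y [0.09 0.12] h 11.06 rot [0.01 0.01 0.  ] f [-1.19 -0.06 -2.79] t [-0.03 -0.17 -0.01] w 0.1265
```

```bash
python3 - <<'E'
from press import *
F2=F+R[:,1]*.0002
for h in (.010,.0088):
    hit=ctrl.move_linear(list(F2+n*h),max_speed=.02,threshold=9); read()
    f=[]
    for _ in range(15): ctrl.dwell(.04); s=status.observe(); f.append(np.r_[R.T@s["wrist_force"],R.T@s["wrist_torque"]])
    print(hit,"mean f,t",np.mean(f,0).round(2),"sd",np.std(f,0)[2].round(2))
s=read()
pickle.dump(optics.get_calibration("wrist"),open("pics/w7.pkl","wb")); im=optics.snapshot("wrist"); cv2.imwrite("pics/w7.png",im)
sd=optics.snapshot("side"); cv2.imwrite("pics/side7.png",sd)
print("plate",edge("w7",s["position"],s["tool_rot"],.0085))
cv2.imwrite("pics/m7.png",np.hstack([cv2.resize(im[150:250,230:330],(400,400),interpolation=3),cv2.resize(sd[165:225,210:270],(400,400),interpolation=3)]))
E
```

```text
15.01 x,y [0.11 0.09] h 10.07 rot [0.01 0.02 0.  ] f [-0.38  0.32 -3.22] t [-0.02 -0.17 -0.01] w 0.1328
False mean f,t [-0.31 -0.21 -3.48  0.04 -0.11  0.01] sd 0.36
16.0 x,y [0.11 0.09] h 8.87 rot [0.01 0.01 0.  ] f [-0.18 -0.78 -5.19] t [ 0.07 -0.02 -0.03] w 0.132
False mean f,t [ 0.31 -0.63 -4.63  0.1  -0.01 -0.  ] sd 0.54
16.74 x,y [0.14 0.11] h 8.86 rot [0.01 0.02 0.  ] f [ 0.3  -0.01 -4.49] t [0.15 0.04 0.02] w 0.1309
plate (np.float32(38.044857), np.float32(-0.096371464), np.float64(22.593500032341588), np.float64(-22.438114764829102))
```

View pics/m7.png

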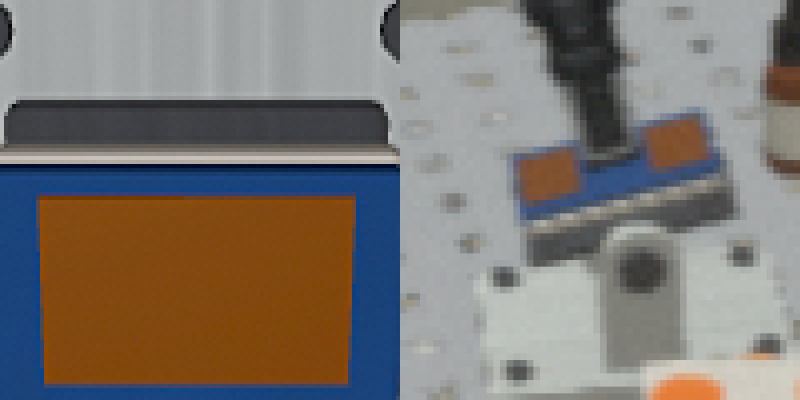

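Force rose about 5.9 N, so the face is ~4.9 mm in. But the moment about tool y changed by about +0.2 N m, which puts contact at the uphill edge: the face is slightly steeper than my 10.4°. I'll pivot in small steps about the slide centre and watch the moment.

```bash
cat >> press.py <<'E'
F2=F+R[:,1]*.0002
def go(th,h,dy=0.):
    Rn=Ro.from_euler("xyz",[180,-th,yaw],degrees=True).as_matrix()
    U=F2+n*(h-.0135)          # underside centre, along the nominal normal
    ctrl.move_linear(list(U-Rn[:,2]*.0135),max_speed=.02,rotation=[180,-th,yaw],threshold=12)
    ctrl.dwell(.15); f=[]
    for _ in range(12): ctrl.dwell(.03); s=status.observe(); f.append(np.r_[Rn.T@s["wrist_force"],Rn.T@s["wrist_torque"]])
    f=np.mean(f,0)-[-.2,0,1.25,0,-.24,0]; print(round(s["clock"],2),"th",th,"h",h,"df",f[:3].round(2),"dt",f[3:].round(3),"w",round(s["width"],4)); return f
E
python3 - <<'E'
from press import *
for th in (10.4,10.9,11.4,11.9,12.4):
    f=go(th,.0088)
    if f[4]<-.05: break
E
```

```text
17.64 th 10.4 h 0.0088 df [ 0.94 -0.88 -5.97] dt [ 0.213  0.372 -0.001] w 0.1286
18.44 th 10.9 h 0.0088 df [ 1.93 -0.86 -6.03] dt [0.264 0.279 0.023] w 0.1338
19.24 th 11.4 h 0.0088 df [ 1.91 -1.06 -6.27] dt [0.262 0.23  0.031] w 0.1333
20.04 th 11.9 h 0.0088 df [ 1.73 -1.18 -6.44] dt [0.274 0.16  0.022] w 0.1357
20.84 th 12.4 h 0.0088 df [ 1.66 -1.   -6.64] dt [0.254 0.104 0.048] w 0.1262
```

Correcting the moment for the side-force lever (≈0.25 m from the x axis data), it crosses zero near 10.6°, and the force rises beyond that as the downhill edge leads. So flush is at about 10.6°. I'll lift off, re-zero, and press again there to clear the friction preload.

```bash
python3 - <<'E'
from press import *
b=go(10.6,.0165)
for h in (.0120,.0103,.0088):
    f=go(10.6,h)-b; print("  rel",f[:3].round(2),f[3:].round(3),"moment y about face",(f[4]-.25*f[0]).round(3),"x",(f[3]+.25*f[1]).round(3))
s=status.observe(); pickle.dump(optics.get_calibration("wrist"),open("pics/w8.pkl","wb")); im=optics.snapshot("wrist"); cv2.imwrite("pics/w8.png",im)
print("plate",edge("w8",s["position"],s["tool_rot"],.0085)); print(s["clock"],(R.T@(s["position"]-F)*1e3).round(2),s["tool_rot"])
sd=optics.snapshot("side"); cv2.imwrite("pics/side8.png",sd)
cv2.imwrite("pics/m8.png",np.hstack([cv2.resize(im[160:200,215:345],(800,246),interpolation=3)]))
cv2.imwrite("pics/m8.png",np.vstack([cv2.imread("pics/m8.png"),cv2.resize(sd[175:215,220:270+30],(800,350),interpolation=3)]))
E
```

```text
21.93 th 10.6 h 0.0165 df [ 0.18 -0.04 -0.23] dt [ 0.017 -0.018  0.005] w 0.1327
22.85 th 10.6 h 0.012 df [ 1.4 -0.5 -3.3] dt [0.1   0.25  0.002] w 0.1303
  rel [ 1.22 -0.46 -3.08] [ 0.083  0.268 -0.003] moment y about face -0.037 x -0.032
23.65 th 10.6 h 0.0103 df [ 2.64 -1.06 -4.59] dt [0.245 0.562 0.022] w 0.1324
  rel [ 2.46 -1.02 -4.36] [0.228 0.58  0.017] moment y about face -0.034 x -0.026
24.45 th 10.6 h 0.0088 df [ 2.87 -0.87 -5.81] dt [0.279 0.611 0.001] w 0.1348
  rel [ 2.69 -0.82 -5.58] [ 0.261  0.629 -0.004] moment y about face -0.042 x 0.055
plate (np.float32(38.078896), np.float32(-0.09788093), np.float64(22.555618597257983), np.float64(-22.47503515283499))
24.45 [ 0.18  0.05 -8.91] [-179.98291645  -10.62318002   -9.05231933]
```

View pics/m8.png

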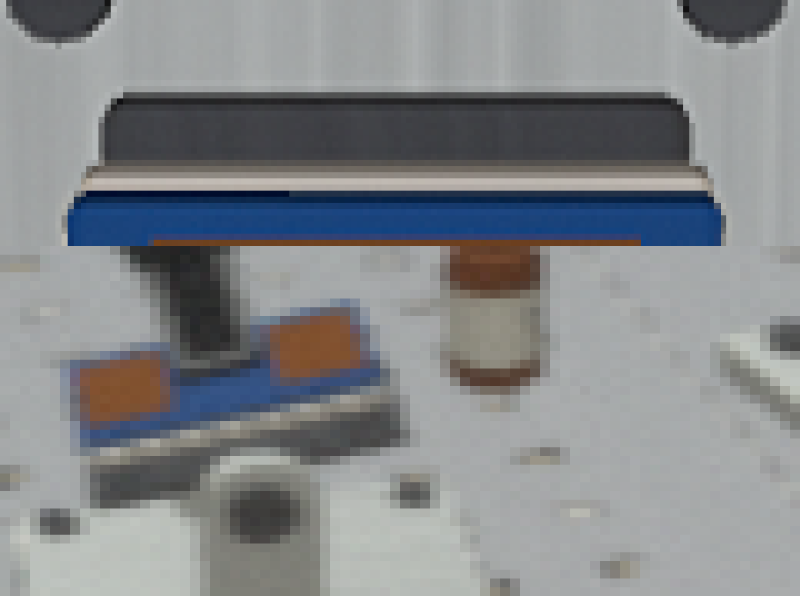

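```bash
python3 - <<'E'
from press import *
im,c=load("w8"); s=status.observe()
Rn=Ro.from_euler("xyz",s["tool_rot"],degrees=True).as_matrix()
for nm,P in [("plate top edge",[.038,0,.0085]),("plate under edge",[.038,0,.0135]),("face 1mm beyond",[.039,0,.0135]),("face side 3mm down",[.038,0,.0165]),("side 6 down",[.038,0,.0195])]:
    print(nm,proj(c,s["position"]+Rn@np.array(P)).round(2))
for x in (245,279,310): print(x,im[183:197,x].tolist())
im6,c6=load("w6")
print("w6",im6[180:194,279].tolist())
Fp=np.array([.5783,.1491,.0783]); print("w6 pred face edge",proj(c6,Fp+R@[.038,0,0]),"4 down",proj(c6,Fp+R@[.038,0,.004]))
for i in (2,3):
    q,cc=load(f"w{i}"); print(i,"top edge",proj(cc,Fp+R@[.038,0,0]),"bottom",proj(cc,Fp+R@[-.038,0,0])); r=int(proj(cc,Fp+R@[.038,0,0])[0,1]); print(r-6,cv2.cvtColor(q,6)[r-6:r+7,250].tolist()); r=int(proj(cc,Fp-R@[.038,0,0])[0,1]); print(r-6,cv2.cvtColor(q,6)[r-6:r+7,266].tolist())
E
```

```text
plate top edge [[278.59 191.16]]
plate under edge [[278.6  188.03]]
face 1mm beyond [[278.6  185.82]]
face side 3mm down [[278.6  186.23]]
side 6 down [[278.6 184.5]]
245 [[69, 64, 62], [69, 63, 61], [68, 65, 65], [78, 82, 86], [99, 106, 111], [130, 137, 142], [180, 186, 193], [164, 172, 180], [47, 14, 0], [75, 38, 12], [112, 62, 23], [130, 71, 28], [124, 68, 26], [125, 68, 25]]
279 [[68, 63, 63], [67, 62, 61], [69, 66, 65], [80, 83, 87], [97, 105, 111], [130, 136, 141], [177, 185, 191], [165, 172, 178], [71, 48, 32], [71, 34, 5], [110, 59, 23], [128, 69, 27], [123, 66, 26], [125, 67, 24]]
310 [[69, 64, 63], [67, 64, 61], [68, 66, 65], [79, 83, 86], [95, 102, 109], [127, 133, 141], [176, 182, 188], [166, 171, 177], [71, 48, 34], [71, 36, 9], [106, 57, 21], [128, 69, 27], [122, 67, 25], [123, 67, 24]]
w6 [[69, 64, 63], [69, 63, 63], [68, 62, 60], [72, 70, 72], [90, 97, 103], [107, 115, 121], [153, 159, 164], [182, 187, 192], [174, 180, 185], [180, 187, 193], [160, 169, 176], [37, 10, 0], [73, 36, 8], [110, 59, 22]]
w6 pred face edge [[278.64070687 186.00501151]] 4 down [[278.64231748 183.72083164]]
2 top edge [[265.65642833 165.42298727]] bottom [[265.6180499  268.62607295]]
159 [59, 60, 53, 56, 98, 109, 145, 169, 162, 160, 160, 160, 160]
262 [59, 58, 57, 48, 113, 166, 130, 130, 132, 132, 134, 133, 133]
3 top edge [[269.69770227 148.89494423]] bottom [[267.72809796 268.78607886]]
142 [132, 131, 132, 141, 147, 142, 98, 90, 170, 162, 160, 159, 160]
262 [57, 56, 49, 92, 153, 164, 153, 153, 155, 155, 154, 154, 155]
```

The row profile shows the plate's dark front side (rows 191–192) was counted in my edge measure, so the plate may sit under 1 mm downhill in the grip. I'll re-measure using only the bright top.

```bash
python3 - <<'E'
from press import *
import meas
i1,c1=load("w1"); print("w1 B col",i1[136:146,262,0].tolist(), i1[238:248,275,0].tolist())
def bt(im):
    h=cv2.cvtColor(im,cv2.COLOR_BGR2HSV); return cv2.inRange(h,(100,120,95),(125,255,255))
for nm,fn in (("blue",blue),("bright",bt)):
    m=fn(i1); cs,_=cv2.findContours(m,cv2.RETR_EXTERNAL,cv2.CHAIN_APPROX_NONE)
    k=np.vstack([v for v in cs if cv2.contourArea(v)>30]); rc=cv2.minAreaRect((onz(c1,cv2.convexHull(k)[:,0,:],.005)[:,:2]*1e3).astype(np.float32)); print(nm,rc)
meas.blue=bt
s=status.observe()
print("w8",meas.edge("w8",s["position"],s["tool_rot"],.0085))
E
```

```text
w1 B col [139, 139, 140, 143, 135, 66, 102, 114, 112, 80] [17, 15, 24, 76, 117, 120, 143, 140, 139, 140]
blue ((540.0529174804688, -209.22747802734375), (45.47322082519531, 75.46513366699219), 81.51695251464844)
bright ((539.7243041992188, -209.17547607421875), (45.36298370361328, 74.85298919677734), 81.4410629272461)
w8 (np.float32(37.18579), np.float32(-0.09742331), np.float64(22.422735732242877), np.float64(-22.43587322074643))
```

At 10.6° the centre of pressure is within ~10 mm of the middle, so it's flush. The plate sits ~0.5 mm downhill, so I'll lift, shift uphill, press again and check.

```bash
cat > fin.py <<'E'
from press import *
import press
press.F2=F+R[:,0]*.00055+R[:,1]*.00028
b=go(10.6,.0165)
for h in (.0110,.0085):
    f=go(10.6,h)-b; print("  rel",f[:3].round(2),f[3:].round(3),"cop x mm",((f[4]-.235*f[0])/-f[2]*1e3).round(1),"depth",((-f[2]-2)/.8).round(2))
s=status.observe(); pickle.dump(optics.get_calibration("wrist"),open("pics/w9.pkl","wb")); im=optics.snapshot("wrist"); cv2.imwrite("pics/w9.png",im)
print(s["clock"],(R.T@(s["position"]-F)*1e3).round(2),s["tool_rot"].round(2),s["width"],s["grasp_force"])
for x in (245,279,310): print(x,im[183:197,x,2].tolist())
g=cv2.cvtColor(im,6); 
for r in (189,190): print(r,g[r,222:236].tolist(),g[r,322:338].tolist())
E
python3 fin.py
```

```text
25.63 th 10.6 h 0.0165 df [-0.01  0.27  0.05] dt [ 0.007 -0.014 -0.002] w 0.1288
26.61 th 10.6 h 0.011 df [ 1.2  -0.54 -3.83] dt [0.061 0.225 0.003] w 0.1312
  rel [ 1.21 -0.81 -3.88] [0.054 0.239 0.004] cop x mm -11.4 depth 2.35
27.43 th 10.6 h 0.0085 df [ 1.46 -0.03 -6.15] dt [ 0.082  0.3   -0.006] w 0.1288
  rel [ 1.47 -0.3  -6.19] [ 0.074  0.315 -0.004] cop x mm -4.8 depth 5.24
27.4333 [ 0.82  0.09 -8.66] [-179.98  -10.63   -9.05] 0.12881247417900185 59.11930561065674
245 [63, 65, 62, 61, 73, 107, 133, 151, 42, 9, 21, 29, 26, 27]
279 [62, 64, 62, 61, 74, 104, 133, 150, 43, 5, 23, 29, 27, 24]
310 [63, 64, 62, 61, 75, 106, 130, 149, 42, 7, 23, 26, 30, 27]
189 [162, 161, 163, 164, 166, 171, 142, 99, 115, 124, 125, 126, 126, 127] [128, 127, 127, 127, 126, 124, 109, 122, 176, 168, 163, 162, 163, 164, 165, 165]
190 [160, 162, 163, 165, 169, 178, 113, 124, 147, 147, 146, 146, 146, 146] [148, 147, 147, 148, 148, 147, 135, 100, 166, 171, 164, 162, 163, 165, 164, 166]
```

The face is about 5 mm in, with the pressure centred and the plate edge now meeting the face edge. I'm signing off.

```bash
python3 -c "
from station import sign_off,status
print(status.observe()['clock']); print(sign_off())"
```

```text
27.4833
the job is handed in; nothing more can be done
None
```

I handed the job in at 27.5 s with the slide still gripped by its post and pressed flush on the small aluminium stage's face; by force and height readings the face is about 5 mm of its 10 mm in, with the slide centred to about 0.5 mm (my estimate).

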